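# Tip a bath bomb from its dish into the wash bowl

### The job

Pick up the handled dish by its handle and carry it level to the wash bowl. Just above the bowl tip it lip-down to about 40 degrees (not past 55) and keep it there until the bath bomb has rolled out into the bowl, then bring the dish level again and set it gently, fully down, in the matching oblong recess of the wooden tray, handle up, and let go. Do not touch the fragile bath bomb with the gripper, and leave the bowl, the mug, the white bottle and the lidded jar where they stand.

Things in the scene. Friction and masses are not known exactly. Their poses are not given: they have to be found in the camera images.
- dish: White trough 120 x 60 mm, walls 30 mm high, with a wooden bridge handle (102 mm overall height, 0.2 kg). Origin: centre of its underside. x runs along the trough: the end at x = -60 is open, the pouring lip; the +x end has a wall; z is up. The bomb sits in a hollow 3 mm deep in the floor at x = +12 and rolls out by the lip when the dish is tipped lip-down a little past 30 degrees.
- dish_handle (a point): Centre of the dish's handle bar, 93 mm above the dish's underside. The bar is 60 mm long along the dish's y, 16 mm wide along its x (grip it across this width) and 18 mm high (84 to 102 mm); axes as the dish's. The space under the bar is open: the top of the bomb lies 34 mm below the bar's underside.
- dish_lip (a point): Middle of the pouring lip on the trough's floor: x = -60, z = 9 mm in the dish's frame.
- bomb_center (a point): Centre of the bath bomb, a pale ball 44 mm in diameter, 50 g, that starts in the dish.
- basin: White round wash bowl, outer rim diameter 190 mm, 70 mm high, wall 5 mm, loose on the counter (0.7 kg). Origin: centre of its underside.
- tray: Fixed low wooden tray 150 (x) x 200 (y) x 14 mm with two recesses 7 mm deep: an oblong one, and a round one 70 mm in diameter that is not used. Origin: centre of its underside.
- tray_recess (a point): Centre of the floor of the oblong recess, 7 mm above the counter and 7 mm below the tray's top; recess 126 mm along the tray's x, 66 mm along its y, chamfered rim (3 mm free all round the dish). The dish goes in with its length along the tray's x, either way round.
- mug: Terracotta mug 72 mm wide, 85 mm high, bystander; origin under its centre.
- lotion: White bottle with black cap, 54 mm wide, 115 mm high, bystander; origin under its centre.
- jar: Glass jar with wooden lid, 72 mm wide, 85 mm high, bystander; origin under its centre.
Things that resemble listed ones, but are neither listed nor needed, are in the scene too. There is more than one size of the part that bears bomb_center; the job needs the middle-sized.

How it is judged:
On the way, in this order (a step that is already met when the one before it is completed fails the run):
1. the dish is lifted level (within 15 degrees) at least 50 mm off the counter with the bath bomb in it (height (world z) of dish above 0.05 m and angle between dish's own z axis and vertical below 0.262 rad and distance between bomb_center and dish below 0.045 m), for 0.2 s.
2. the dish is held tipped between 31 and 52 degrees with its lip over the bowl and the bath bomb has gone into the bowl (angle between dish's own z axis and vertical between 0.54 and 0.908 rad and horizontal distance between dish_lip and basin below 0.12 m and horizontal distance between bomb_center and basin below 0.08 m and height (world z) of bomb_center below 0.075 m), for 0.2 s.
3. the dish is level again (within 8 degrees) (angle between dish's own z axis and vertical below 0.14 rad and horizontal distance between bomb_center and basin below 0.08 m and height (world z) of bomb_center below 0.075 m), for 0.2 s.
At the end, for the whole second after the job is handed in: The bath bomb lies in the wash bowl; the dish stands upright and level (within 3.4 degrees) in the tray's oblong recess, at most 3 mm above its floor, within 8 mm of its centre and 7 degrees of its direction (either way round), released and at rest (horizontal distance between bomb_center and basin below 0.08 m and height (world z) of bomb_center below 0.075 m and horizontal distance between dish and tray_recess below 0.008 m and z of dish in the frame of tray_recess below 0.003 m and angle between the x axis of dish and the x axis of tray, either way round below 0.12 rad and angle between dish's own z axis and vertical below 0.06 rad and linear speed of dish below 0.02 m/s and contact force between the fingers and dish below 0.1 N); the robot touches nothing.
It fails at once if the dish is tipped past 55 degrees (angle between dish's own z axis and vertical above 0.96 rad).
It fails at once if the gripper touches the bath bomb (contact force between the arm and bomb above 0.3 N).
It fails at once if the bath bomb is dropped from high above (faster than 2 m/s) (linear speed of bomb above 2 m/s).
It fails at once if the dish is let fall (faster than 0.5 m/s while not held) (linear speed of dish above 0.5 m/s and contact force between the fingers and dish below 0.1 N).
It fails at once if the wash bowl, the mug, the white bottle or the lidded jar is moved by more than 30 mm (distance of any of basin, mug, lotion, jar from where it was at the start of the episode above 0.03 m).
It also fails if it takes over 61 s, if anything falls off the work surface, if the arm or the gripper's body presses on something with over 40 N, if the wrist force passes 120 N, or if a joint passes its speed limit or range.

### The arm

A 7-joint arm with a two-finger parallel gripper is mounted at the origin on the work surface. World frame = base frame: x ahead of the robot, y to its left, z up, the work surface at z = 0. Lengths are in m, angles in rad, forces in N, time in s.
With the tool pointing down it reaches from about 0.4 to 0.85 m from the base axis. Payload 10.4 kg.
Tool frame: the origin (TCP) lies on the centre line of the jaws, within the pads' length; the fingertips stand 11 mm ahead of it and the grasp point (between the pads) lies 8 mm behind it; z points along the fingers, y is the line along which they close (so a half turn about z gives the same grasp; the last joint's range is limited). The gripper opens to 87 mm and grips with 3 to 60 N. Pads are 19 mm wide; open, the fingers measure 117 mm over their backs; the gripper's body (75 mm by 190 mm) begins 51 mm behind the grasp point.
Start: joints at [1.316, 0.332, -0.065, 1.46, 0.022, 1.35, -0.088], TCP at [0.144, -0.608, 0.202] pointing down, gripper open.
Joint ranges: [-2.6, 2.6], [-0.5, 2.12], [-1.47, 1.34], [0.16, 2.42], [-1.27, 4.41], [0.06, 2.06], [-2.6, 2.6]. Speed limits (rad/s): [2.22, 2.22, 2.79, 2.79, 3.14, 3.14, 3.14].

### API

Orientations are given as a unit quaternion [w, x, y, z].
In Python, from bench import env, imaging, job, spotter gives the robot as it stands.
- The arm moves only by the tool jog_arm, never from a script. Its argument "steps" is a list that holds one entry, the list of rows, each a list of 4 numbers: the shift along the tool's x, y, z in mm, then the turn about the tool's z in degrees. In form: [[[tx, ty, tz, twist], ...]]. A call has 1 to 12 rows; each row shifts and turns the commanded pose from where the row before left it, along the tool's axes as they then stand; what a row does not reach is not made up. A row lasts 1/8 s, in which the tool goes at most 62.5 mm and 10.7 degrees, less where a joint would pass 70% of its speed; a pose out of reach is approached as far as the arm can. A call with a gripper value outside its range is refused whole. "fingers" is the finger opening in mm, from 0 to 87, set as the call begins (left out, the last holds). The fingers move at their own pace and stop on an object; "newtons" is the grip in N (left out, the last holds). Time passes only in rows, so rows that do not move let the fingers close. It gives the time, the measured TCP pose, the force, the opening and the grip force at its end, in the units of the state.
- env.sense(): the state, without advancing time (a new reading comes with each control period).
- imaging.get_image(name): name is "side" or "top" or "wrist"; returns the picture (400x640x3 uint8, red, green, blue); there is no depth.
- imaging.camera_params(name): a dict with "fx", "fy", "cx", "cy" (pixels), "cam_to_world" (4x4, takes a point from camera to world coordinates). Camera axes: x right, y up, looking along -z (the intrinsics and any distortion apply to the point x, -y, -z); pixel columns grow to the right and rows downward; lengths in m; the calibration is good to about 2 mm. The wrist camera is an equidistant fisheye: a pixel r from the principal point sees the ray r / f radians off the axis. A picture is of the moment at which its call begins: read the wrist's pose just before it. camera_params takes no time and is no camera call; for the wrist camera it gives the pose at the moment of the call.
- job.job_done(): hands the job in; it is judged then, once.
Trained networks look in the newest picture that a camera, given by its name, has taken for a name from the list of things; names that differ only in an ending like _2 or _b are one class to them, and where a whole thing is asked for, a point or a joint stands for the part that bears it (a point fixed in the world has none). Each returns a list of dicts, best first, with "conf" (0 to 1); they miss things now and then, are a little off and sometimes report something else, mostly with a low value. They report only what shows in the picture. A call takes as long as a camera call. They do not tell look-alikes from the thing itself.
- spotter.cut_out(camera, target): "region" (400x640 bool, what is visible of it) and "box" ([centre column, centre row, width, height] in pixels, round what is visible of it).
The state is a dict: "time": time; "q": joint angles; "joint_velocities": joint speeds; "effort": joint torques, N m; "eef_pos": TCP position; "tcp_rot": TCP orientation; "ft_force": force on the tool from outside, world axes, zero at the start; "torque": the same for the moment, N m; "gripper_width": opening from 0.0 (shut) to 1.0 (fully open); "gripper_force": force on a finger pad.
Only numpy, scipy, OpenCV 4.12 (cv2) and the standard library are available. Lean on these libraries where they do the work, as an engineer would, in place of code of your own. Each camera call takes 0.05 s, during which the arm holds its last target. There are 200 camera calls.

## Working session

There is one attempt and no reset: what is moved stays moved. The work goes in short steps, Python scripts to look and compute and a tool call to move; the robot and the scene stay as the last step left them, time stands still between calls to the robot, and variables do not carry over. Pictures are saved under pics/ and viewed, at most 10 in all, crops included, and the job is handed in when it is done.

Besides the shell and the picture viewer there is one more tool, called after "Emit:" as a command line: name --argument value ..., lists and objects as JSON in quotes. jog_arm: Moves the arm, as the interface text tells. Its arguments: {"type":"object","properties":{"steps":{"type":"array"},"fingers":{"type":"number"},"newtons":{"type":"number"}},"required":["steps"]}

```bash
mkdir -p pics; ls
cat > h.py <<'E'
import numpy as np, cv2
from bench import env, imaging, job, spotter
def ray(cam,u,v,P=None):
    p=P or imaging.camera_params(cam); x=(u-p['cx'])/p['fx']; y=(v-p['cy'])/p['fy']
    if cam=='wrist':
        r=np.hypot(x,y); s=np.sin(r)/r if r>1e-9 else 1; d=np.array([x*s,-y*s,-np.cos(r)])
    else: d=np.array([x,-y,-1.])
    T=np.array(p['cam_to_world']); d=T[:3,:3]@d; return T[:3,3],d/np.linalg.norm(d)
def atz(cam,u,v,z,P=None):
    o,d=ray(cam,u,v,P); return o+d*(z-o[2])/d[2]
def proj(cam,X,P=None):
    p=P or imaging.camera_params(cam); T=np.array(p['cam_to_world']); c=T[:3,:3].T@(np.array(X)-T[:3,3]); c=np.array([c[0],-c[1],-c[2]])
    if cam=='wrist':
        h=np.hypot(c[0],c[1]); th=np.arctan2(h,c[2]); k=th/h if h>1e-9 else 0; x,y=c[0]*k,c[1]*k
    else: x,y=c[0]/c[2],c[1]/c[2]
    return np.array([p['fx']*x+p['cx'],p['fy']*y+p['cy']])
def tri(rays):
    A=np.zeros((3,3));b=np.zeros(3)
    for o,d in rays:
        M=np.eye(3)-np.outer(d,d);A+=M;b+=M@o
    X=np.linalg.solve(A,b);return X,[np.linalg.norm((np.eye(3)-np.outer(d,d))@(X-o)) for o,d in rays]
E
python3 - <<'E'
from h import *
np.set_printoptions(precision=3,suppress=True)
ims={}
for c in ['top','side','wrist']:
    im=imaging.get_image(c); ims[c]=im; cv2.imwrite(f'pics/{c}0.png',im[...,::-1]); p=imaging.camera_params(c); print(c,[p[k] for k in('fx','fy','cx','cy')],[k for k in p], np.array(p['cam_to_world']).tolist())
cv2.imwrite('pics/ts.png',np.vstack([cv2.resize(ims['top'],(480,300)),cv2.resize(ims['side'],(480,300))])[...,::-1])
for c in ['top','side']:
    for t in ['dish','dish_handle','bomb_center','basin','tray','mug','lotion','jar']:
        print(c,t,[(round(r['conf'],2),np.round(r['box']).tolist()) for r in spotter.cut_out(c,t)][:5])
print(env.sense())
E
```

```text
pics
top [393.7820273793698, 393.7820273793698, 317.3719082727274, 196.04462386136217] ['fx', 'fy', 'cx', 'cy', 'cam_to_world'] [[0.013217772505567315, 0.9924938049747615, -0.12157852432362919, 0.4196352328238483], [-0.9999095090666159, 0.013424006142725813, 0.0008773467040817893, 0.02118457735365571], [0.002502832025960154, 0.12155592600034065, 0.9925814287432791, 1.1943594080683078], [0.0, 0.0, 0.0, 1.0]]
side [480.1216534297738, 480.1216534297738, 323.00195994666, 203.8549696036632] ['fx', 'fy', 'cx', 'cy', 'cam_to_world'] [[-0.73337652321565, 0.38724750778652217, -0.5587470294410993, -0.306938358443667], [-0.6798225855779259, -0.41818475177586145, 0.6024639122140885, 0.9481922389459514], [-0.00035683927610220844, 0.8216817395411002, 0.5699464813212223, 0.9570254068978554], [0.0, 0.0, 0.0, 1.0]]
wrist [309.70691628693146, 309.70691628693146, 316.3286641237307, 197.84028232016806] ['fx', 'fy', 'cx', 'cy', 'cam_to_world'] [[0.22957941272513907, 0.9421674104533809, 0.24415950510341922, 0.21085415745310787], [-0.9732887196410679, 0.2226340399656628, 0.05606382494991413, -0.59316760492
[... 1006 characters left out ...]
, [307.0, 210.0, 76.0, 47.0]), (0.55, [243.0, 220.0, 15.0, 39.0])]
side mug [(0.59, [356.0, 226.0, 35.0, 35.0]), (0.32, [307.0, 210.0, 72.0, 48.0])]
side lotion []
side jar [(0.65, [345.0, 170.0, 21.0, 28.0])]
{'time': 0.95, 'q': array([ 1.316,  0.332, -0.065,  1.46 ,  0.022,  1.35 , -0.089]), 'joint_velocities': array([-0.   ,  0.001, -0.   ,  0.002,  0.001,  0.   ,  0.   ]), 'effort': array([  0.001, -62.305,   0.025, -39.013,  -0.061,   0.032,  -0.   ]), 'eef_pos': array([ 0.144, -0.608,  0.202]), 'tcp_rot': array([0.   , 0.993, 0.116, 0.   ]), 'ft_force': array([-1.283,  0.494,  0.345]), 'torque': array([ 0.035, -0.04 , -0.025]), 'gripper_force': 0.0, 'gripper_width': 1.0033987161631823}
```

View pictures.

View pics/ts.png

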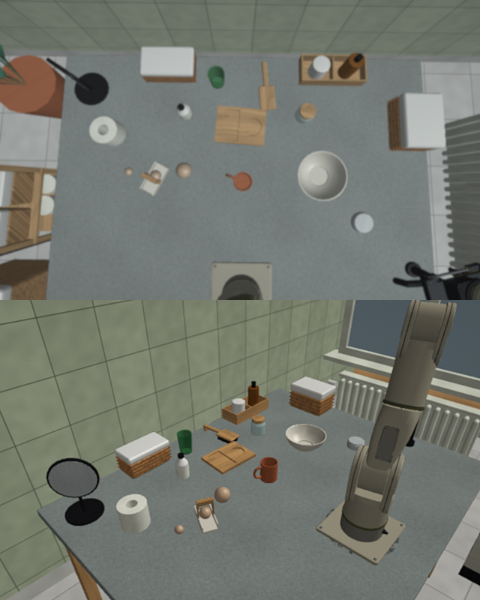

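Run:
```python
import cv2,numpy as np
a=cv2.imread('pics/top0.png')[100:300,140:480];a=cv2.resize(a,None,fx=2.2,fy=2.2,interpolation=3)
cv2.imwrite('pics/tc.png',a)
b=cv2.imread('pics/side0.png')[220:330,200:340];cv2.imwrite('pics/sc.png',cv2.resize(b,None,fx=5,fy=5,interpolation=3))
```

```text
(no output)
```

View pics/tc.png

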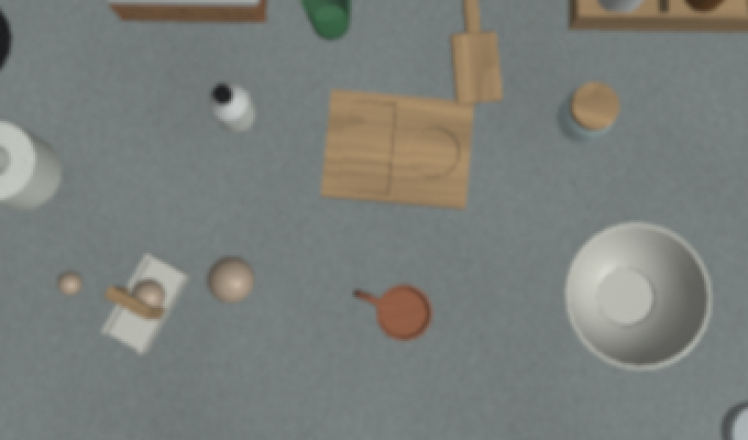

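View pics/sc.png

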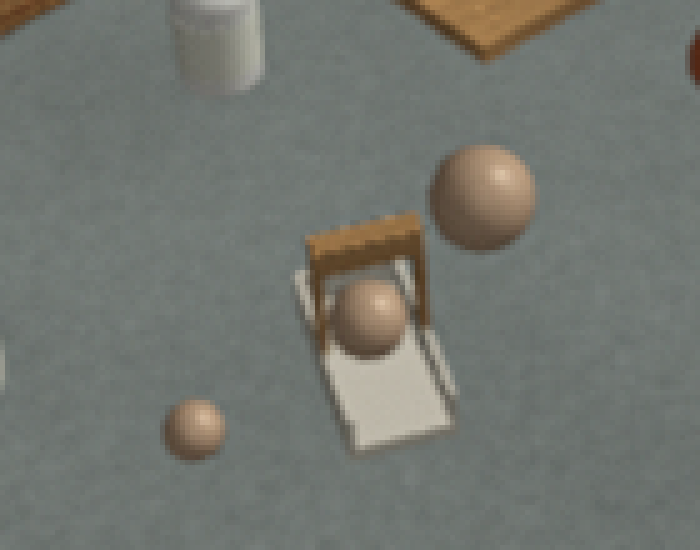

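Top view, pixels (full image). The only handled dish is at (206,238), open lip toward the lower left. There are three balls: small at (171,229), large at (245,227), and the mid-sized one in the dish at (207,233), which is the one I want. The basin is at (430,234). The tray is at (323,167) with its oblong recess in the left half at (306,167). The mug is at (323,243), the bottle at (246,150) and the jar at (408,150).

Jogging can't tilt the tool. My plan is to grip the bar by its ends, so the dish can pivot about its y axis, and tip it over the bowl rim.

Run:
```python
from h import *
np.set_printoptions(precision=4,suppress=True)
def c(cam,crop): 
    k,ou,ov=(2.2,140,100) if cam=='top' else (5,200,220)
    return (crop[0]+.5)/k-.5+ou,(crop[1]+.5)/k-.5+ov
print('dish handle bar ends z.102', atz('top',*c('top',(112,290)),.102), atz('top',*c('top',(160,313)),.102))
print('dish lip mid z0', atz('top',*c('top',(122,342)),.0),'wall top z.03', atz('top',*c('top',(168,263)),.03))
print('bar tri',tri([ray('top',*c('top',(136,302))),ray('side',*c('side',(364,238)))]))
print('ball tri',tri([ray('top',206,234),ray('side',*c('side',(369,318)))]))
b=spotter
for u,v,z in [(565,295,.07),(712,295,.07),(638,222,.07),(638,369,.07)]: print('rim',atz('top',*c('top',(u,v)),z))
for q in [(331,91),(473,103),(466,207),(321,195)]: print('tray',atz('top',*c('top',q),.014))
for n,q,z in [('jar',(595,106),.085),('lot',(222,94),.115),('mug',(404,312),.085)]: print(n,atz('top',*c('top',q),z))
T=np.array(imaging.camera_params('wrist')['cam_to_world'])
```

```text
dish handle bar ends z.102 [0.4499 0.3689 0.102 ] [0.4221 0.3074 0.102 ]
dish lip mid z0 [ 0.3824  0.3841 -0.    ] wall top z.03 [0.489  0.3186 0.03  ]
bar tri (array([0.4366, 0.3417, 0.0932]), [np.float64(0.0015198394484281007), np.float64(0.0015198394484280868)])
ball tri (array([0.4429, 0.3433, 0.033 ]), [np.float64(0.003107588013416912), np.float64(0.0031075880134169894)])
rim [ 0.4522 -0.2064  0.07  ]
rim [ 0.4547 -0.3967  0.07  ]
rim [ 0.5484 -0.3029  0.07  ]
rim [ 0.3591 -0.2989  0.07  ]
tray [0.7331 0.1059 0.014 ]
tray [ 0.7187 -0.0924  0.014 ]
tray [ 0.5724 -0.0831  0.014 ]
tray [0.5863 0.1165 0.014 ]
jar [ 0.6989 -0.2455  0.085 ]
lot [0.7005 0.2376 0.115 ]
mug [0.4275 0.0017 0.085 ]
```

```bash
cat > plan.py <<'E'
from h import *
def pose():
    s=env.sense(); w,x,y,z=s['tcp_rot']; a=np.degrees(np.arctan2(2*(x*y+w*z),1-2*(y*y+z*z))); return np.array([*s['eef_pos'],a]),s
def plan(p,wps):
    """wps: (x,y,z,a deg,n rows); prints rows, rounded with carried error"""
    p=np.array(p,float); out=[]
    for x,y,z,a,n in wps:
        p0=p.copy(); g=np.array([x,y,z,a])
        for i in range(1,n+1):
            t=p0+(g-p0)*i/n; d=(t[:3]-p[:3])*1000; A=np.radians(p[3]); c,s=np.cos(A),np.sin(A)
            r=[round(v,1) for v in (d[0]*c+d[1]*s, d[0]*s-d[1]*c, -d[2], -(t[3]-p[3]))]; out.append(r)
            p[:3]+=np.array([r[0]*c+r[1]*s, r[0]*s-r[1]*c, -r[2]])/1000; p[3]-=r[3]
    for i in range(0,len(out),12): print([out[i:i+12]])
    print('end',np.round(p,4))
E
python3 - <<'E'
from plan import *
p,s=pose(); print(p)
plan(p,[(.26,-.48,.30,13.3+20,4),(.45,-.25,.30,13.3+58,6),(.5,.05,.30,13.3+95,6),(.436,.344,.30,152,7)])
E
```

```text
[ 0.14359778 -0.60830747  0.20247079 13.27998359]
[[[np.float64(35.7), np.float64(-24.5), np.float64(-24.4), np.float64(-5.0)], [np.float64(37.7), np.float64(-21.4), np.float64(-24.4), np.float64(-5.0)], [np.float64(39.4), np.float64(-17.9), np.float64(-24.3), np.float64(-5.0)], [np.float64(40.8), np.float64(-14.5), np.float64(-24.4), np.float64(-5.0)], [np.float64(47.5), np.float64(-14.7), np.float64(-0.0), np.float64(-6.3)], [np.float64(48.8), np.float64(-9.3), np.float64(-0.0), np.float64(-6.4)], [np.float64(49.6), np.float64(-3.9), np.float64(-0.0), np.float64(-6.3)], [np.float64(49.7), np.float64(1.6), np.float64(-0.0), np.float64(-6.3)], [np.float64(49.2), np.float64(7.1), np.float64(-0.0), np.float64(-6.4)], [np.float64(48.2), np.float64(12.4), np.float64(-0.0), np.float64(-6.3)], [np.float64(50.0), np.float64(-8.1), np.float64(-0.0), np.float64(-6.2)], [np.float64(50.6), np.float64(-2.7), np.float64(-0.0), np.float64(-6.1)]]]
[[[np.float64(50.7), np.float64(2.7), np.float64(-0.0), np.float64(-6.2)], [np.float64(50.0), np.float64(8.1), np.float64(-0.0), np.float64(-6.2)], [np.float64(48.8), np.float64(13.5), np.float64(-0.0), np.float64(-6.2)], [np.float64(47.1), np.float64(18.7), np.float64(-0.0), np.float64(-6.1)], [np.float64(42.8), np.float64(4.5), np.float64(-0.0), np.float64(-6.2)], [np.float64(42.0), np.float64(9.1), np.float64(-0.0), np.float64(-6.3)], [np.float64(40.7), np.float64(13.6), np.float64(-0.0), np.float64(-6.2)], [np.float64(39.1), np.float64(18.0), np.float64(-0.0), np.float64(-6.3)], [np.float64(36.9), np.float64(22.1), np.float64(-0.0), np.float64(-6.2)], [np.float64(34.2), np.float64(26.0), np.float64(-0.0), np.float64(-6.3)], [np.float64(31.2), np.float64(29.6), np.float64(-0.0), np.float64(-6.2)]]]
end [  0.436   0.344   0.3   151.98 ]
```

Emit:
jog_arm --steps '[[[35.7,-24.5,-24.4,-5],[37.7,-21.4,-24.4,-5],[39.4,-17.9,-24.3,-5],[40.8,-14.5,-24.4,-5],[47.5,-14.7,0,-6.3],[48.8,-9.3,0,-6.4],[49.6,-3.9,0,-6.3],[49.7,1.6,0,-6.3],[49.2,7.1,0,-6.4],[48.2,12.4,0,-6.3],[50,-8.1,0,-6.2],[50.6,-2.7,0,-6.1]]]' --fingers 87

```text
time: 2.45
eef_pos: [0.467, -0.1483, 0.2999]
tcp_rot: [0.0, 0.744, 0.668, 0.0]
ft_force: [0.5, -0.1, 0.2]
gripper_width: 1.001
gripper_force: 0.0
```

Emit:
jog_arm --steps '[[[50.7,2.7,0,-6.2],[50,8.1,0,-6.2],[48.8,13.5,0,-6.2],[47.1,18.7,0,-6.1],[42.8,4.5,0,-6.2],[42,9.1,0,-6.3],[40.7,13.6,0,-6.2],[39.1,18,0,-6.3],[36.9,22.1,0,-6.2],[34.2,26,0,-6.3],[31.2,29.6,0,-6.2],[0,0,0,0]]]'

```text
time: 3.95
eef_pos: [0.4338, 0.3473, 0.2998]
tcp_rot: [-0.001, 0.239, 0.971, 0.001]
ft_force: [-1.0, -0.1, 0.2]
gripper_width: 0.999
gripper_force: 0.0
```

Run:
```python
from plan import *
p,s=pose(); print(p,s['time'],s['q'],s['joint_velocities'])
P=imaging.camera_params('wrist'); im=imaging.get_image('wrist'); cv2.imwrite('pics/w1.png',im[...,::-1])
import pickle; pickle.dump((P,p),open('w1.pkl','wb'))
# predicted outline with guess
x0,y0,yaw=.436,.345,np.radians(-28)
c,s_=np.cos(yaw),np.sin(yaw)
W=lambda X:(x0+c*X[0]-s_*X[1],y0+s_*X[0]+c*X[1],X[2])
for X in [(-.06,-.03,0),(-.06,.03,0),(.06,-.03,.03),(.06,.03,.03),(-.008,-.03,.102),(.008,-.03,.102),(-.008,.03,.102),(.008,.03,.102)]: print(X,proj('wrist',W(X),P))
for t in ['dish','dish_handle','bomb_center']: print(t,[(round(r['conf'],2),np.round(r['box']).tolist()) for r in spotter.cut_out('wrist',t)][:5])
```

```text
[  0.43378707   0.34731867   0.29983664 152.38806502] 3.95 [ 0.10974076  0.29617726 -1.06634184  1.44430386  0.25650868  1.55101182
  0.14627386] [ 0.05523584 -0.0269816   0.04920141  0.01398415 -0.01003554  0.00228474
  0.00110854]
(-0.06, -0.03, 0) [296.3606389  126.33831104]
(-0.06, 0.03, 0) [335.13165836 126.5796918 ]
(0.06, -0.03, 0.03) [295.53713669 206.40510171]
(0.06, 0.03, 0.03) [334.93914423 206.64584663]
(-0.008, -0.03, 0.102) [291.35049061 169.7877422 ]
(0.008, -0.03, 0.102) [291.47421203 182.35238689]
(-0.008, 0.03, 0.102) [339.48496322 170.0838834 ]
(0.008, 0.03, 0.102) [339.2085417  182.64542549]
dish [(0.59, [316.0, 165.0, 45.0, 75.0])]
dish_handle [(0.64, [317.0, 165.0, 48.0, 82.0])]
bomb_center [(0.85, [386.0, 148.0, 19.0, 20.0]), (0.75, [261.0, 222.0, 38.0, 38.0]), (0.5, [318.0, 175.0, 22.0, 30.0])]
```

View pics/w1.png

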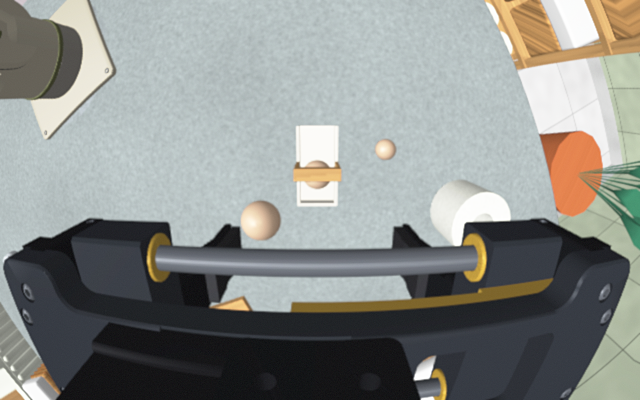

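Wrist view: the dish shows at (317,165), with its lip up at row 126 and its bar at (317,174). The mid-sized ball sits under the bar. The large ball is at (261,220) and the small one at (386,148). The predicted outline fits within about 2 px. I'll take one more view and then fit the pose.

Emit:
jog_arm --steps '[[[0,0,0,0],[-20,0,25,0],[-20,0,25,0],[-20,0,25,0],[0,0,0,0],[0,0,0,0]]]'

```text
time: 4.9
eef_pos: [0.4885, 0.3165, 0.2261]
tcp_rot: [0.0, 0.242, 0.97, 0.0]
ft_force: [0.3, 0.6, 0.0]
gripper_width: 0.998
gripper_force: 0.0
```

Run:
```python
from plan import *
import pickle
from scipy.optimize import least_squares
np.set_printoptions(precision=4,suppress=True)
P1,_=pickle.load(open('w1.pkl','rb'))
p,s=pose(); P2=imaging.camera_params('wrist'); im2=imaging.get_image('wrist'); cv2.imwrite('pics/w2.png',im2[...,::-1]); pickle.dump(P2,open('w2.pkl','wb'))
print(p,s['time'])
def bar(im,box):
    u0,v0,u1,v1=box; hsv=cv2.cvtColor(im[v0:v1,u0:u1],cv2.COLOR_RGB2HSV)
    m=((hsv[...,0]>10)&(hsv[...,0]<25)&(hsv[...,1]>105)).astype(np.uint8)
    n,l,st,ce=cv2.connectedComponentsWithStats(m); k=1+np.argmax(st[1:,4]); print('bar',st[k]+[u0,v0,0,0,0])
    r=cv2.minAreaRect(np.argwhere(l==k)[:,::-1].astype(np.float32)); return np.array(r[0])+[u0,v0],r
im1=cv2.imread('pics/w1.png')[...,::-1].copy()
x0,y0,yaw=.436,.345,np.radians(-28)
g=proj('wrist',(x0,y0,.093),P2); print('guess2',g)
g=g.astype(int)
b1,r1=bar(im1,(270,110,365,220)); b2,r2=bar(im2,(g[0]-70,g[1]-50,g[0]+70,g[1]+60)); print(b1,r1,b2,r2)
print('bar',tri([ray('wrist',*b1,P1),ray('wrist',*b2,P2)]), atz('wrist',*b1,.102,P1),atz('wrist',*b2,.102,P2))
o=im2[max(0,g[1]-110):g[1]+110,g[0]-140:g[0]+140]; cv2.imwrite('pics/w2c.png',cv2.resize(o,None,fx=2.5,fy=2.5)[...,::-1]); print(g[0]-140,max(0,g[1]-110))
```

```text
[  0.4885   0.3165   0.2261 151.9896] 4.9
guess2 [316.7235 126.6233]
bar [294 163  47  19 630]
bar [290 118  59  16 869]
[317. 172.] ((47.0, 62.0), (18.0, 46.0), 90.0) [319.  125.5] ((73.0, 49.5), (15.0, 58.0), 90.0)
bar (array([0.4364, 0.3474, 0.0753]), [np.float64(0.00018552775289982625), np.float64(0.00018552775289998392)]) [0.4322 0.3493 0.102 ] [0.4359 0.3476 0.102 ]
176 16
```

View pics/w2c.png

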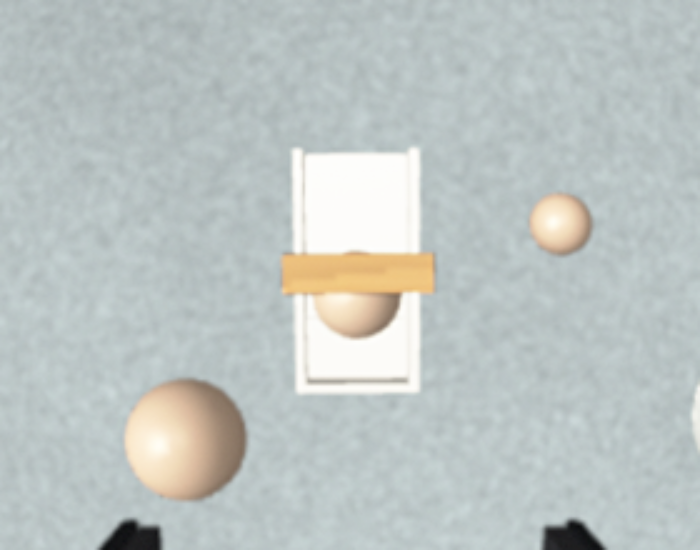

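Run:
```python
from plan import *
import pickle
from scipy.optimize import least_squares
np.set_printoptions(precision=4,suppress=True)
P1,_=pickle.load(open('w1.pkl','rb'));P2=pickle.load(open('w2.pkl','rb'))
k=lambda u,v:np.array([(u+.5)/2.5-.5+176,(v+.5)/2.5-.5+16])
obs=[((-.06,-.03,.03),k(293,148)),((-.06,.03,.03),k(420,148)),((.06,-.03,.03),k(297,392)),((.06,.03,.03),k(420,392)),
((-.008,-.03,.102),k(282,254)),((.008,-.03,.102),k(282,293)),((-.008,.03,.102),k(434,254)),((.008,.03,.102),k(434,293))]
def W(q,X):
    c,s=np.cos(q[2]),np.sin(q[2]); return (q[0]+c*X[0]-s*X[1],q[1]+s*X[0]+c*X[1],X[2]+q[3])
f=lambda q:np.concatenate([proj('wrist',W(q,X),P2)-o for X,o in obs])
r=least_squares(f,[.436,.345,-.49,0]); print(r.x,np.degrees(r.x[2]),r.fun.reshape(-1,2))
r=least_squares(lambda q:f([*q,0]),[.436,.345,-.49]); q=[*r.x,0]; print(q,np.degrees(q[2]),np.round(r.fun.reshape(-1,2),1).tolist())
print('w1 pred bar',[proj('wrist',W(q,X),P1) for X,_ in obs[4:]])
p,_=pose(); g=W(q,(0,0,.093)); a=np.degrees(q[2])+180
plan(p,[(g[0],g[1],.16,a,4),(g[0],g[1],.095,a,3)])
```

```text
[ 0.4352  0.348  -0.4833  0.0019] -27.68891690823907 [[ 0.3377  0.2641]
 [-0.4987  0.0743]
 [-0.0323  0.2133]
 [-0.7214 -0.0516]
 [-0.1563 -0.2611]
 [ 0.0773  0.3287]
 [ 0.4476 -0.5167]
 [ 0.3746  0.0533]]
[np.float64(0.4352835176396965), np.float64(0.3480140967509576), np.float64(-0.4832602265893707), 0] -27.688771390106787 [[0.5, 0.5], [-0.6, 0.3], [0.1, -0.0], [-0.8, -0.3], [0.0, -0.2], [0.3, 0.3], [0.3, -0.5], [0.2, -0.0]]
w1 pred bar [array([293.1632, 168.2987]), array([293.338 , 180.8887]), array([341.3454, 168.3551]), array([341.1259, 180.9382])]
[[[np.float64(15.4), np.float64(0.7), np.float64(16.6), np.float64(-0.1)], [np.float64(15.4), np.float64(0.6), np.float64(16.6), np.float64(-0.0)], [np.float64(15.4), np.float64(0.7), np.float64(16.6), np.float64(-0.1)], [np.float64(15.4), np.float64(0.7), np.float64(16.6), np.float64(-0.1)], [np.float64(-0.0), np.float64(0.0), np.float64(21.7), np.float64(0.0)], [np.float64(-0.0), np.float64(0.0), np.float64(21.6), np.float64(0.0)], [np.float64(-0.0), np.float64(0.0), np.float64(21.7), np.float64(0.0)]]]
end [  0.4353   0.348    0.095  152.3296]
```

Emit:
jog_arm --steps '[[[15.4,0.7,16.6,0],[15.4,0.6,16.6,-0.1],[15.4,0.7,16.6,-0.1],[15.4,0.7,16.6,-0.1],[0,0,22,0],[0,0,22,0],[0,0,18,0],[0,0,9.5,0],[0,0,0,0],[0,0,0,0]]]'

```text
time: 6.2
eef_pos: [0.4361, 0.3475, 0.0877]
tcp_rot: [0.0, 0.24, 0.971, 0.0]
ft_force: [0.0, -1.0, 0.4]
gripper_width: 0.998
gripper_force: 0.0
```

Emit:
jog_arm --steps '[[[0,0,0,0],[0,0,0,0],[0,0,0,0],[0,0,0,0],[0,0,0,0],[0,0,0,0]]]' --fingers 50 --newtons 10

```text
time: 6.95
eef_pos: [0.4358, 0.3471, 0.087]
tcp_rot: [0.0, 0.24, 0.971, -0.0]
ft_force: [-0.1, 0.3, -0.1]
gripper_width: 0.577
gripper_force: 0.0
```

Run:
```python
from plan import *
p,s=pose(); print(p,s['time'],s['gripper_width']*87,s['gripper_force'],s['ft_force'])
im=imaging.get_image('side'); cv2.imwrite('pics/s2.png',cv2.resize(im[180:330,200:360],None,fx=5,fy=4)[...,::-1])
```

```text
[4.35791270e-01 3.47085080e-01 8.70016736e-02 1.52279674e+02] 6.95 50.22836883070217 0.0 [-0.08836076  0.28066524 -0.09611813]
```

View pics/s2.png

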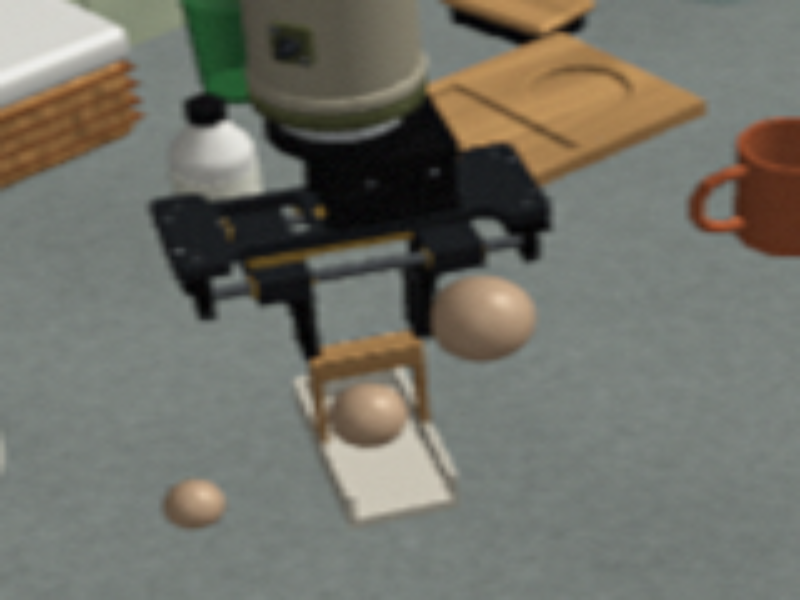

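The fingers closed to 50 mm with no force. They show at about (310,330) and (418,300) in the crop and look as if they are beside or behind the bar, so I'll check the geometry by projection.

Run:
```python
from plan import *
np.set_printoptions(precision=1,suppress=True)
p,s=pose(); a=np.radians(p[3]); ty=np.array([np.sin(a),-np.cos(a),0]); tx=np.array([np.cos(a),np.sin(a),0])
k=lambda q:((q[0]-200+.5)*5-.5,(q[1]-180+.5)*4-.5)
for h in (-1,1):
  for dz in (-.011,.008,.04): print('finger',h,dz,np.array(k(proj('side',p[:3]+h*ty*.025+[0,0,dz]))))
c,s_=np.cos(-.4833),np.sin(-.4833)
for X in [(-.008,-.03,.102),(-.008,.03,.102),(.008,-.03,.102),(.008,.03,.102),(-.06,-.03,0),(-.06,.03,0),(0,-.03,.03),(0,.03,.03)]:
  print(X,np.array(k(proj('side',(.4353+c*X[0]-s_*X[1],.348+s_*X[0]+c*X[1],X[2])))))
```

```text
finger -1 -0.011 [407.7 366. ]
finger -1 0.008 [405.9 344.7]
finger -1 0.04 [402.8 308.2]
finger 1 -0.011 [316.5 383.2]
finger 1 0.008 [313.9 361.9]
finger 1 0.04 [309.4 325.2]
(-0.008, -0.03, 0.102) [417.7 343.8]
(-0.008, 0.03, 0.102) [306.4 364.6]
(0.008, -0.03, 0.102) [409.6 328.5]
(0.008, 0.03, 0.102) [299.3 348.9]
(-0.06, -0.03, 0) [453.  507.6]
(-0.06, 0.03, 0) [343.7 530.2]
(0, -0.03, 0.03) [420.1 415.2]
(0, 0.03, 0.03) [312.8 436.2]
```

Run:
```python
from plan import *
im=imaging.get_image('side'); g=im[258:292,252:294].astype(int)
for r,row in enumerate(g):
    print(258+r,''.join('#' if p.max()<60 else ('o' if p[0]>p[2]*1.5 else ('w' if p.min()>150 else '.')) for p in row))
```

```text
258 ......#####..................#####........
259 .......####..................#####........
260 .......####...................####..o...o.
261 .......####...................####.o......
262 .......####...................####o.o.....
263 .......####...............ooooo###..o.....
264 .......#####..........oooooooooo....oo...o
265 ........####......oooooooooooooo.......o..
266 ........####..oooooooooooooooooo.....oo...
267 .........###oooooooooooooooooooo......ooo.
268 .........###oooooooooooooooooooo........oo
269 .........#ooooooooooooooooooooooo.........
270 ..........ooooooooooooooooooooooo.........
271 ..........oooooooooooooooooo..ooo.........
272 ..........ooooooooooooooo...w..oo.........
273 ..........ooooooooooo......ww..oo.........
274 .......ww.ooooooo...........ww.oo.........
275 .......ww.ooo...............ww.oo.........
276 .......ww.ooo................w.oo.........
277 ........w..o.................w.oo.........
278 ........ww.oo..................oo.........
279 ........ww.oo...o......www.....oo.........
280 .........w.oo...o......www......o.........
281 .........w.oo..........www.....oo.........
282 ...........oo..................ooo........
283 ...........oo..................ooo........
284 ...........ooo..................oo........
285 ...........ooo...o........................
286 ...........oo..............o.ww...........
287 ...........oo...o..o.........ww...w.......
288 ............o....oo.o....o..www...ww......
289 ............o.w..ooo...oo...wwww..ww......
290 ..............ww....oo.o...wwwww...w......
291 .............wwwww.......wwwwwwww..ww.....
```

Run:
```python
from plan import *
import pickle
np.set_printoptions(precision=1,suppress=True)
P2=pickle.load(open('w2.pkl','rb'))
p=np.array([.4885,.3165,.2261]);a=np.radians(152); ty=np.array([np.sin(a),-np.cos(a),0]); tx=np.array([np.cos(a),np.sin(a),0])
for dz in (-.011,0,.015,.03):
  for dx in (-.01,0,.01): print(dz,dx,proj('wrist',p+ty*.0435+tx*dx+[0,0,dz],P2),proj('wrist',p-ty*.0435+tx*dx+[0,0,dz],P2))
im=imaging.get_image('wrist'); cv2.imwrite('pics/w3.png',cv2.resize(im[130:280,190:450],None,fx=3,fy=3)[...,::-1])
```

```text
-0.011 -0.01 [380.2 236. ] [252.6 236.1]
-0.011 0 [381.2 222.1] [251.6 222.2]
-0.011 0.01 [382.1 207.8] [250.7 207.9]
0 -0.01 [383.5 242.1] [249.3 242.3]
0 0 [384.6 227.7] [248.2 227.8]
0 0.01 [385.6 212.7] [247.2 212.8]
0.015 -0.01 [388.5 251.6] [244.4 251.7]
0.015 0 [389.8 236.3] [243.1 236.4]
0.015 0.01 [391.  220.3] [241.9 220.4]
0.03 -0.01 [394.2 262.5] [238.8 262.7]
0.03 0 [395.8 246.2] [237.2 246.4]
0.03 0.01 [397.3 229.2] [235.6 229.3]
```

View pics/w3.png

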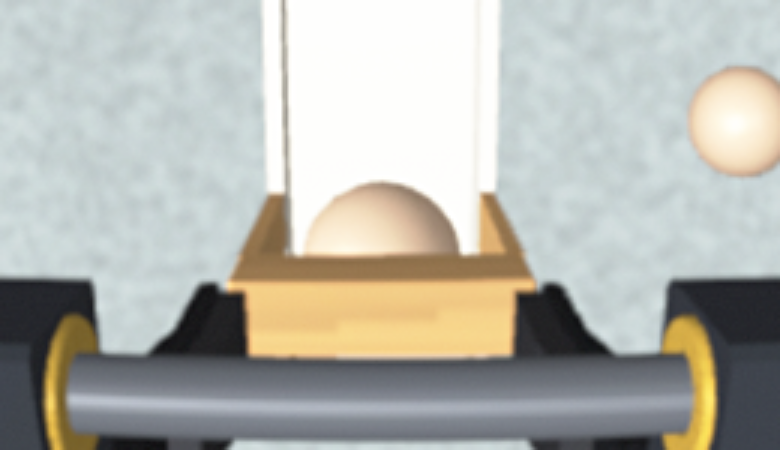

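Wrist view: both fingertips cover the top of the bar ends at crop (245,320) and (515,320). So the real tips stand about 25 mm higher than the stated TCP implies, and the jaws closed above the bar. I'll reopen, go lower and close again.

Emit:
jog_arm --steps '[[[0,0,0,0],[0,0,0,0],[0,0,0,0],[0,0,0,0],[0,0,0,0],[0,0,6,0],[0,0,6,0],[0,0,6,0],[0,0,0,0]]]' --fingers 87

```text
time: 8.22
eef_pos: [0.4355, 0.3468, 0.0683]
tcp_rot: [-0.0, 0.24, 0.971, -0.0]
ft_force: [0.2, 0.6, -0.8]
gripper_width: 1.001
gripper_force: 0.0
```

Emit:
jog_arm --steps '[[[0,0,0,0],[0,0,0,0],[0,0,0,0],[0,0,0,0],[0,0,0,0],[0,0,0,0]]]' --fingers 50 --newtons 10

```text
time: 8.98
eef_pos: [0.4359, 0.3472, 0.0691]
tcp_rot: [0.0, 0.24, 0.971, 0.0]
ft_force: [-0.3, 0.3, 1.3]
gripper_width: 0.691
gripper_force: 10.0
```

Run:
```python
from plan import *
im=imaging.get_image('side'); g=im[256:282,252:294].astype(int)
for r,row in enumerate(g):
    print(256+r,''.join('#' if p.max()<60 else ('o' if p[0]>p[2]*1.5 else ('w' if p.min()>150 else '.')) for p in row))
```

```text
256 #########......................######.....
257 #########......................######.....
258 #########......................######.....
259 #########......................######o....
260 #########......................#####....o.
261 #########......................#####....o.
262 ....#####.....................oo####.o....
263 .....#####................oooooo####......
264 .....####.............ooooooooooo###o.....
265 ......###.........ooooooooooooooo###o....o
266 ......###....oooooooooooooooooooo###..o...
267 ......####ooooooooooooooooooooooo###..ooo.
268 ......####ooooooooooooooooooooooo###....oo
269 ......####ooooooooooooooooooooooo.........
270 ......####ooooooooooooooooooooooo.........
271 .......###oooooooooooooooooo...oo.........
272 .......####oooooooooooooo...w..oo.........
273 .......####oooooooooo.......w..oo.........
274 ........###oooooo...........ww.oo.........
275 ..........ooo...............ww.oo.........
276 .......ww.ooo................w.oo.........
277 ........w..oo................w.oo.........
278 ........ww.oo....o.............oo.........
279 ........ww.oo...o......www......o.........
280 .........w.oo...o......www......o.........
281 .........w.oo...o......www.....oo.........
```

Gripped: 60 mm opening, 10 N, and the fingers reach the lower third of the bar. Lifting.

Emit:
jog_arm --steps '[[[0,0,-3,0],[0,0,-6,0],[0,0,-12,0],[0,0,-16,0],[0,0,-20,0],[0,0,-20,0],[0,0,-20,0],[0,0,-16,0],[0,0,-8,0],[0,0,0,0],[0,0,0,0]]]'

```text
time: 10.4
eef_pos: [0.4356, 0.3467, 0.1893]
tcp_rot: [-0.0, 0.24, 0.971, -0.0]
ft_force: [-0.2, 0.0, -4.0]
gripper_width: 0.685
gripper_force: 10.0
```

Run:
```python
from plan import *
p,s=pose(); print(p,s['time'],s['gripper_width']*87,s['gripper_force'],s['ft_force'])
im=imaging.get_image('side'); o=im[150:300,190:350]
im2=imaging.get_image('wrist')[100:280,220:420]
cv2.imwrite('pics/s4.png',np.hstack([cv2.resize(o,(480,450)),cv2.resize(im2,(320,450))])[...,::-1])
```

```text
[  0.43556621   0.34673693   0.18930685 152.27997977] 10.4 59.55568746817968 9.995783418416977 [-0.19789372  0.00979165 -3.96609383]
```

View pics/s4.png

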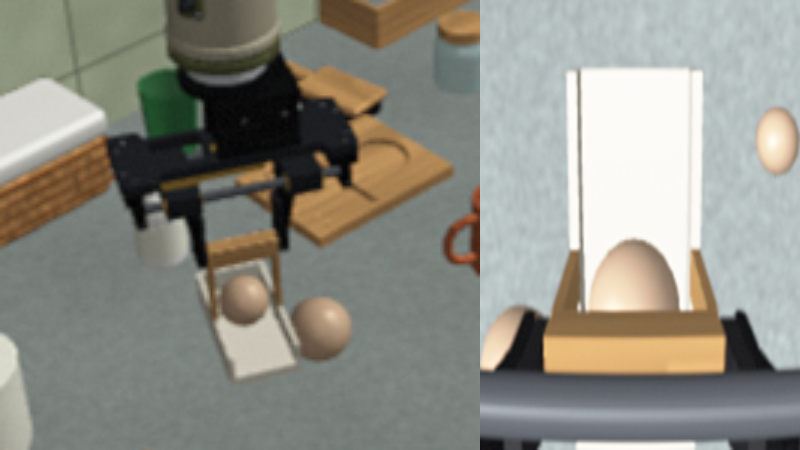

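The dish hangs level with the ball inside, under the bar at (245,300) in the crop. Carrying it to the bowl.

Emit:
jog_arm --steps '[[[-5.5,-8.3,-5,0],[-11,-16.7,-5,0],[-16.5,-25,-5,0],[-22,-33.4,-5,0],[-27.5,-41.7,0,0],[-29.7,-45.1,0,0],[-29.7,-45.1,0,0],[-29.7,-45.1,0,0],[-29.7,-45.1,0,0]]]'

```text
time: 11.62
eef_pos: [0.4716, -0.0193, 0.2105]
tcp_rot: [0.001, 0.24, 0.971, -0.0]
ft_force: [0.6, -0.2, -4.5]
gripper_width: 0.689
gripper_force: 10.0
```

Emit:
jog_arm --steps '[[[-29.7,-45.1,0,0],[-29.7,-45.1,0,0],[-29.7,-45.1,0,0],[-27.5,-41.7,0,0],[-22,-33.4,0,0],[-16.5,-25,0,0],[-11,-16.7,0,0],[-5.5,-8.3,0,0],[0,0,0,0],[0,0,0,0]]]'

```text
time: 12.88
eef_pos: [0.503, -0.326, 0.2103]
tcp_rot: [0.0, 0.239, 0.971, 0.0]
ft_force: [-0.1, -0.1, -2.8]
gripper_width: 0.689
gripper_force: 10.0
```

Run:
```python
from plan import *
p,s=pose(); print(p,s['time'],s['gripper_width']*87,s['gripper_force'],s['ft_force'],s['q'])
im=imaging.get_image('top'); cv2.imwrite('pics/t5.png',im[...,::-1])
for t in ['basin','bomb_center','dish']:
    for r in spotter.cut_out('top',t)[:3]: print(t,round(r['conf'],2),np.round(r['box']).tolist())
o=im[170:300,340:480]; 
si=imaging.get_image('side')[100:260,310:480]
cv2.imwrite('pics/s5.png',np.hstack([cv2.resize(o,(400,400)),cv2.resize(si,(400,400))])[...,::-1])
```

```text
[  0.50301973  -0.32595333   0.21029675 152.37794463] 12.875 59.94137193383956 9.995989948511124 [-0.13482861 -0.13447608 -2.80104963] [ 1.00484363  0.33736124 -0.63711467  1.49419986  0.20173572  1.37634634
  1.44445629]
basin 0.81 [431.0, 235.0, 63.0, 67.0]
bomb_center 0.67 [244.0, 228.0, 15.0, 19.0]
bomb_center 0.67 [173.0, 230.0, 12.0, 10.0]
dish 0.97 [446.0, 218.0, 39.0, 48.0]
dish 0.39 [322.0, 167.0, 70.0, 55.0]
```

Emit:
jog_arm --steps '[[[0,-0.6,8,0],[0,-0.6,16,0],[0,0,16,0],[0,0,12,0],[0,0,8,0],[0,0,0,0]]]'

```text
time: 13.88
eef_pos: [0.5019, -0.3283, 0.1494]
tcp_rot: [-0.0, 0.24, 0.971, 0.0]
ft_force: [1.1, 0.4, -2.7]
gripper_width: 0.689
gripper_force: 10.0
```

Emit:
jog_arm --steps '[[[0,0,0,0],[0,0,4,0],[0,0,4,0],[0,0,3.3,0],[0,0,0,0]]]' --newtons 5

```text
time: 14.5
eef_pos: [0.5021, -0.3284, 0.1388]
tcp_rot: [-0.0, 0.24, 0.971, -0.0]
ft_force: [-1.9, 1.5, 0.4]
gripper_width: 0.688
gripper_force: 5.0
```

Emit:
jog_arm --steps '[[[3.5,0,1.5,0],[3.6,0,1.6,0],[3.8,0,1.9,0],[3.9,0,2,0],[3.7,0,2.2,0],[3.7,0,2.3,0],[3.5,0,2.5,0],[3.5,0,2.6,0],[0,0,0,0]]]'

```text
time: 15.62
eef_pos: [0.4759, -0.3146, 0.1219]
tcp_rot: [-0.0, 0.24, 0.971, 0.0]
ft_force: [-0.4, 1.5, -0.3]
gripper_width: 0.691
gripper_force: 5.0
```

```bash
cat > tilt.py <<'E'
from plan import *
def pts(p,phi,Xs,h=.094,off=.025):
    a=np.radians(p[3]); dx=-np.array([np.cos(a),np.sin(a),0]); dy=np.array([np.sin(a),-np.cos(a),0]); z=np.array([0,0,1.])
    c,s=np.cos(phi),np.sin(phi); X=c*dx+s*z; Z=-s*dx+c*z; P=p[:3]+[0,0,off]
    return [P+X*q[0]+dy*q[1]+Z*(q[2]-h) for q in Xs]
E
python3 - <<'E'
from tilt import *
np.set_printoptions(precision=0,suppress=True)
p,s=pose(); print(np.round(p,4),s['time'],s['gripper_width']*87,s['gripper_force'],s['ft_force'])
P=imaging.camera_params('wrist'); im=imaging.get_image('wrist'); sd=imaging.get_image('side'); tp=imaging.get_image('top')
for ph in (0,10,20,30,40): print(ph,*[proj('wrist',q,P) for q in pts(p,np.radians(ph),[(-.06,-.03,.03),(-.06,0,.009),(-.008,0,.084),(-.06,.03,.03)])],'side',*[proj('side',q) for q in pts(p,np.radians(ph),[(-.06,.03,.03),(.06,.03,.03),(0,.03,.04),(0,-.03,.04)])])
cv2.imwrite('pics/c6.png',np.hstack([cv2.resize(im[60:280,210:430],(400,400)),cv2.resize(sd[100:260,330:490],(400,400))])[...,::-1])
E
```

```text
[  0.  -0.   0. 152.] 15.625 60.080729325198945 4.999873334309086 [-0.  2. -0.]
0 [274. 130.] [316. 128.] [316. 224.] [358. 130.] side [404. 182.] [388. 165.] [396. 171.] [411. 168.]
10 [276. 145.] [316. 147.] [316. 226.] [356. 145.] side [402. 182.] [387. 161.] [395. 169.] [410. 167.]
20 [278. 162.] [316. 167.] [316. 229.] [355. 162.] side [400. 182.] [387. 157.] [394. 168.] [409. 165.]
30 [279. 179.] [316. 187.] [316. 232.] [354. 179.] side [398. 181.] [386. 153.] [393. 165.] [408. 163.]
40 [280. 196.] [316. 207.] [316. 236.] [353. 196.] side [396. 180.] [386. 149.] [392. 163.] [407. 160.]
```

View pics/c6.png

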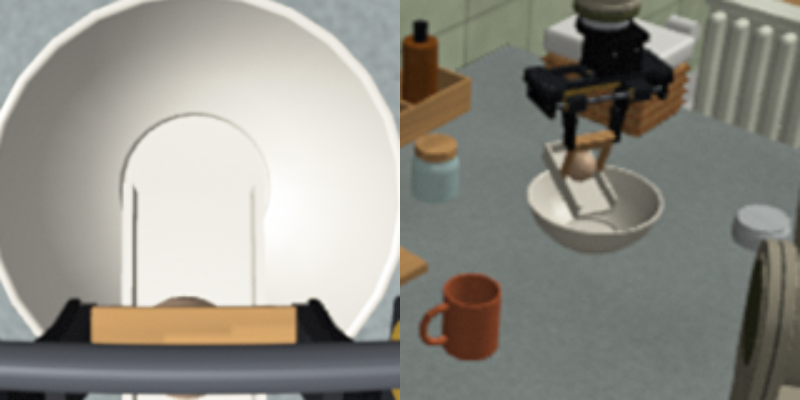

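It works. The wall tips in the wrist view are at row ≈162, which means 20° as modelled, and the ball is still in the dish. Continuing to about 38°.

Emit:
jog_arm --steps '[[[3.3,0,2.8,0],[3.2,0,2.9,0],[3,0,3.1,0],[3,0,3.2,0],[2.7,0,3.3,0],[2.7,0,3.4,0],[3,0,4.3,0],[0,0,0,0],[0,0,0,0],[0,0,0,0]]]'

```text
time: 17.02
eef_pos: [0.4578, -0.3051, 0.0992]
tcp_rot: [0.0, 0.24, 0.971, -0.0]
ft_force: [-1.6, 2.9, 0.6]
gripper_width: 0.69
gripper_force: 5.0
```

```bash
cat > look.py <<'E'
from tilt import *
np.set_printoptions(precision=0,suppress=True)
p,s=pose(); print(np.round(p,4).tolist(),s['time'],s['gripper_width']*87,s['gripper_force'],s['ft_force'].round(1).tolist())
P=imaging.camera_params('wrist'); im=imaging.get_image('wrist'); cv2.imwrite('pics/wl.png',im[...,::-1])
for ph in (0,10,20,30,35,40,45): print(ph,*[proj('wrist',q,P) for q in pts(p,np.radians(ph),[(-.06,-.03,.03),(-.06,0,.009),(-.06,.03,.03)])])
for c in ('wrist','top','side'):
    if c!='wrist': imaging.get_image(c)
    for t in ('bomb_center','basin','dish'): print(c,t,[(round(r['conf'],2),np.round(r['box']).tolist()) for r in spotter.cut_out(c,t)][:4])
print('ball at bowl floor', proj('top',(.4537,-.3016,.03)),proj('side',(.4537,-.3016,.03)),proj('wrist',(.4537,-.3016,.03),P))
# side-wall vertical edges: gray rows along wall top inner edge columns
g=cv2.cvtColor(im,cv2.COLOR_RGB2GRAY).astype(int)
for r in range(140,232,3): print(r,g[r,268:366:2].tolist())
E
python3 look.py
```

```text
[0.4578, -0.3051, 0.0992, 152.2803] 17.025 60.0466720909175 4.999684961512685 [-1.6, 2.9, 0.6]
0 [274. 130.] [316. 128.] [358. 130.]
10 [276. 145.] [316. 147.] [356. 145.]
20 [278. 162.] [316. 167.] [355. 162.]
30 [279. 179.] [316. 187.] [354. 179.]
35 [279. 188.] [316. 197.] [353. 188.]
40 [280. 196.] [316. 207.] [353. 196.]
45 [280. 205.] [316. 217.] [353. 205.]
wrist bomb_center [(0.66, [318.0, 178.0, 52.0, 53.0])]
wrist basin [(0.92, [318.0, 188.0, 245.0, 224.0]), (0.46, [574.0, 38.0, 98.0, 76.0])]
wrist dish [(0.62, [317.0, 248.0, 113.0, 107.0])]
top bomb_center [(0.71, [247.0, 227.0, 19.0, 22.0]), (0.58, [425.0, 242.0, 16.0, 15.0])]
top basin [(0.83, [426.0, 234.0, 57.0, 66.0]), (0.24, [448.0, 214.0, 26.0, 33.0])]
top dish [(0.83, [445.0, 213.0, 28.0, 35.0])]
side bomb_center [(0.91, [298.0, 261.0, 21.0, 18.0]), (0.67, [411.0, 188.0, 13.0, 9.0]), (0.52, [411.0, 185.0, 56.0, 36.0])]
side basin [(0.98, [408.0, 185.0, 55.0, 33.0]), (0.65, [402.0, 174.0, 31.0, 33.0])]
side dish [(0.76, [403.0, 175.0, 30.0, 33.0])]
ball at bowl floor [426. 234.] [405. 188.] [318. 194.]
140 [165, 170
[... 7036 characters left out ...]
 159, 169, 169, 170, 169, 171, 173, 172, 173, 175, 174, 175, 174, 176, 169, 167, 167, 167, 166, 167, 168, 167, 166, 166, 165, 165, 164, 164, 163, 161, 159, 152, 159, 159, 168, 184, 182, 179, 179, 179]
227 [160, 159, 158, 158, 159, 159, 159, 158, 160, 160, 159, 159, 159, 158, 159, 158, 159, 159, 158, 157, 159, 158, 158, 157, 159, 159, 157, 157, 157, 157, 158, 158, 159, 159, 158, 158, 157, 157, 158, 157, 158, 158, 159, 157, 159, 159, 158, 158, 159]
230 [157, 158, 158, 159, 158, 157, 158, 158, 158, 159, 158, 157, 157, 157, 156, 156, 157, 157, 156, 156, 157, 155, 157, 157, 157, 156, 156, 156, 156, 155, 156, 157, 155, 156, 155, 155, 154, 154, 155, 153, 156, 155, 154, 153, 153, 155, 156, 154, 154]
```

The ball is out, lying in the bowl at wrist (318,178), which the top view confirms at (425,242). The lip edge matches about 37°. I'll hold briefly, lift straight up, then draw the lip half of the underside over the rim so the rim levels the dish.

Emit:
jog_arm --steps '[[[0,0,0,0],[0,0,0,0],[0,0,-4,0],[0,0,-8,0],[0,0,-10,0],[0,0,-10,0],[0,0,-10,0],[0,0,-7,0],[0,0,0,0],[0,0,0,0]]]'

```text
time: 18.88
eef_pos: [0.4576, -0.305, 0.1478]
tcp_rot: [-0.0, 0.24, 0.971, 0.0]
ft_force: [-0.1, 0.6, -2.8]
gripper_width: 0.686
gripper_force: 5.0
```

```bash
cat > lk2.py <<'E'
from tilt import *
np.set_printoptions(precision=0,suppress=True)
p,s=pose(); print(np.round(p,4).tolist(),s['time'],s['gripper_width']*87,s['gripper_force'],s['ft_force'].round(1).tolist())
P=imaging.camera_params('wrist'); im=imaging.get_image('wrist'); cv2.imwrite('pics/wl.png',im[...,::-1])
for ph in (-10,0,10,20,30,40): print(ph,*[proj('wrist',q,P) for q in pts(p,np.radians(ph),[(-.06,-.03,.03),(-.06,0,.009),(-.06,.03,.03)])])
g=cv2.cvtColor(im,cv2.COLOR_RGB2GRAY).astype(int)
for r in range(112,224,4): print(r,g[r,264:370:3].tolist())
E
python3 lk2.py
```

```text
[0.4576, -0.305, 0.1478, 152.2818] 18.875 59.71830012614755 4.999677389860153 [-0.1, 0.6, -2.8]
-10 [272. 115.] [316. 110.] [361. 115.]
0 [274. 130.] [316. 128.] [358. 130.]
10 [276. 145.] [316. 147.] [356. 145.]
20 [278. 162.] [316. 167.] [355. 162.]
30 [279. 179.] [316. 187.] [354. 179.]
40 [280. 196.] [316. 207.] [353. 196.]
112 [120, 122, 124, 127, 132, 135, 138, 141, 145, 151, 156, 160, 163, 168, 173, 174, 177, 182, 184, 186, 188, 191, 193, 195, 196, 198, 198, 199, 201, 202, 202, 202, 202, 203, 202, 202]
116 [122, 124, 126, 130, 133, 139, 144, 148, 152, 157, 161, 167, 171, 175, 178, 182, 185, 189, 193, 194, 197, 199, 201, 204, 204, 205, 208, 208, 207, 209, 208, 210, 210, 209, 209, 209]
120 [123, 125, 127, 135, 139, 144, 149, 154, 159, 163, 169, 173, 178, 183, 186, 190, 193, 197, 200, 201, 204, 206, 208, 210, 210, 212, 213, 216, 216, 215, 215, 216, 214, 216, 215, 216]
124 [125, 130, 134, 139, 145, 151, 154, 161, 165, 171, 176, 181, 186, 189, 193, 197, 201, 204, 207, 209, 212, 214, 216, 218, 219, 219, 219, 220, 220, 221, 221, 220, 221, 220, 221, 221]
128 [131, 134, 140, 145, 151, 
[... 3687 characters left out ...]
3, 176, 92, 84, 96, 217, 239, 239, 239, 238, 239, 239, 239, 239, 239, 238, 239, 239, 239, 239, 238, 239, 239, 239, 239, 238, 229, 167, 89, 122, 253, 249, 249, 249]
212 [162, 167, 169, 90, 86, 82, 96, 183, 239, 238, 238, 238, 238, 239, 239, 239, 239, 238, 238, 239, 238, 238, 238, 238, 238, 238, 239, 239, 219, 167, 142, 86, 139, 250, 248, 248]
216 [161, 164, 98, 86, 81, 80, 95, 182, 239, 238, 238, 238, 238, 238, 238, 238, 238, 238, 238, 238, 238, 239, 238, 238, 238, 238, 238, 239, 219, 163, 146, 132, 86, 126, 248, 246]
220 [156, 92, 86, 83, 79, 81, 94, 180, 241, 240, 239, 239, 239, 239, 239, 239, 239, 239, 240, 240, 240, 240, 239, 240, 240, 240, 239, 240, 220, 162, 145, 143, 124, 83, 135, 247]
```

After the lift the dish hangs at about 3–4° (lip edge at row ≈135), since gravity levelled it. I'll firm the grip, move beside the tray and measure the recess.

Run:
```python
from plan import *
p,s=pose(); p[:3]=p[:3]
plan(p,[(p[0],p[1],.178,p[3],2),(.47,-.29,.208,p[3]+1,1),(.66,-.10,.235,174,8),(.70,-.06,.235,176,2)])
im=cv2.imread('pics/top0.png'); ang=np.radians(-4); c,s=np.cos(ang),np.sin(ang)
# rectify top at z=.014 : tray frame centred (.6526,.0117), 2px/mm
N=np.zeros((320,420,2),np.float32)
for i in range(320):
  for j in range(420):
    X,Y=(160-i)/2000,(210-j)/2000; N[i,j]=proj('top',(.6526+c*X-s*Y,.0117+s*X+c*Y,.014)) if (i%20==0 and j%20==0) else 0
src=[];dst=[]
for i in range(0,320,20):
  for j in range(0,420,20): src.append((j,i));dst.append(N[i,j])
H,_=cv2.findHomography(np.array(src,np.float32),np.array(dst,np.float32))
o=cv2.warpPerspective(im,H,(420,320),flags=cv2.INTER_CUBIC|cv2.WARP_INVERSE_MAP); cv2.imwrite('pics/rect.png',o)
g=cv2.cvtColor(o,cv2.COLOR_BGR2GRAY).astype(float)
print('mean over rows 110-210 per col', g[110:210].mean(0).round(0).astype(int)[::4].tolist())
print('mean over cols 60-110 per row', g[:,60:110].mean(1).round(0).astype(int)[::4].tolist())
```

```text
[[[np.float64(0.0), np.float64(0.0), np.float64(-15.1), np.float64(-0.0)], [np.float64(0.0), np.float64(0.0), np.float64(-15.2), np.float64(-0.0)], [np.float64(-4.1), np.float64(19.1), np.float64(-30.0), np.float64(-1.0)], [np.float64(-10.5), np.float64(31.9), np.float64(-3.4), np.float64(-2.6)], [np.float64(-12.0), np.float64(31.4), np.float64(-3.3), np.float64(-2.6)], [np.float64(-13.4), np.float64(30.8), np.float64(-3.4), np.float64(-2.6)], [np.float64(-14.7), np.float64(30.1), np.float64(-3.4), np.float64(-2.6)], [np.float64(-16.1), np.float64(29.5), np.float64(-3.3), np.float64(-2.6)], [np.float64(-17.5), np.float64(28.7), np.float64(-3.4), np.float64(-2.5)], [np.float64(-18.7), np.float64(27.9), np.float64(-3.4), np.float64(-2.6)], [np.float64(-19.9), np.float64(27.1), np.float64(-3.4), np.float64(-2.6)], [np.float64(-17.8), np.float64(22.0), np.float64(0.0), np.float64(-1.0)]]]
[[[np.float64(-18.1), np.float64(21.6), np.float64(0.0), np.float64(-1.0)]]]
end [ 7.000000e-01 -6.000000e-02  2.350000e-01  1.759796e+02]
mean over rows 110-210 per col [123, 125, 128, 132, 134, 136, 1
[... 224 characters left out ...]
139, 141, 141, 141, 141, 141, 141, 141, 142, 142, 142, 141, 141, 141, 141, 141, 140, 140, 140, 141, 141, 141, 141, 141, 141, 141, 141, 141, 140, 140, 141, 141, 140, 140, 140, 140, 139, 138, 137, 135, 134, 131, 129, 129, 131, 135, 138, 139, 139, 138, 136, 134, 130, 127]
mean over cols 60-110 per row [127, 130, 133, 135, 138, 139, 138, 136, 134, 133, 135, 137, 139, 138, 137, 137, 136, 135, 133, 131, 128, 125, 124, 123, 124, 127, 130, 133, 134, 135, 136, 136, 137, 139, 140, 141, 141, 141, 140, 139, 137, 137, 137, 139, 141, 143, 144, 142, 140, 136, 133, 131, 131, 133, 136, 138, 138, 135, 132, 129, 128, 129, 131, 133, 134, 134, 134, 134, 133, 132, 131, 130, 131, 132, 133, 131, 127, 122, 119, 120]
```

Emit:
jog_arm --steps '[[[0,0,-15,0],[0,0,-15,0],[-4.1,19.1,-30,-1],[-10.5,31.9,-3.4,-2.6],[-12,31.4,-3.3,-2.6],[-13.4,30.8,-3.4,-2.6],[-14.7,30.1,-3.4,-2.6],[-16.1,29.5,-3.3,-2.6],[-17.5,28.7,-3.4,-2.5],[-18.7,27.9,-3.4,-2.6],[-19.9,27.1,-3.4,-2.6],[-17.8,22,0,-1]]]' --newtons 10

```text
time: 20.42
eef_pos: [0.6813, -0.0791, 0.2366]
tcp_rot: [0.001, 0.043, 0.999, 0.0]
ft_force: [-0.1, 0.2, -2.1]
gripper_width: 0.691
gripper_force: 10.0
```

Emit:
jog_arm --steps '[[[-18.1,21.6,0,-1],[0,0,0,0],[0,0,0,0],[0,0,0,0]]]'

```text
time: 20.92
eef_pos: [0.7, -0.0614, 0.2357]
tcp_rot: [0.0, 0.036, 0.999, -0.0]
ft_force: [0.6, -0.5, -3.5]
gripper_width: 0.687
gripper_force: 10.0
```

Run:
```python
from tilt import *
import pickle
p,s=pose(); print(np.round(p,4).tolist(),s['time'],s['gripper_width']*87,s['gripper_force'],s['ft_force'].round(1).tolist(),s['q'].round(2).tolist())
P=imaging.camera_params('wrist'); im=imaging.get_image('wrist')[...,::-1].copy(); cv2.imwrite('pics/w7.png',im); pickle.dump((P,p),open('w7.pkl','wb'))
for ph in (-5,0,5,10): print(ph,*[proj('wrist',q,P).round(0) for q in pts(p,np.radians(ph),[(-.06,-.03,.03),(-.06,0,.009),(-.06,.03,.03)])])
g=cv2.cvtColor(im,cv2.COLOR_BGR2GRAY).astype(int); print('lip col316 rows110-150',g[110:150:2,316].tolist(),g[110:150:2,276].tolist())
# rectify wrist at z=.014 in the tray frame, 3 px/mm, via remap
ang=np.radians(-4); c,s=np.cos(ang),np.sin(ang); h,w=480,660
M=np.zeros((h,w,2),np.float32); 
for i in range(h):
  for j in range(w):
    X,Y=(h/2-i)/3000,(w/2-j)/3000; M[i,j]=proj('wrist',(.6526+c*X-s*Y,.0117+s*X+c*Y,.014),P)
o=cv2.remap(im,M,None,cv2.INTER_CUBIC); cv2.imwrite('pics/rect7.png',o)
```

```text
[0.7, -0.0614, 0.2357, 175.8849] 20.925 59.78251573415457 9.99872624874115 [0.6, -0.5, -3.5] [0.48, 0.6, -0.76, 1.13, 0.4, 1.55, 1.3]
-5 [274. 122.] [317. 119.] [360. 123.]
0 [275. 130.] [317. 129.] [359. 130.]
5 [276. 137.] [317. 138.] [358. 137.]
10 [277. 145.] [317. 147.] [357. 145.]
lip col316 rows110-150 [186, 219, 215, 212, 215, 216, 221, 222, 217, 217, 211, 223, 219, 235, 253, 253, 253, 253, 253, 253] [195, 197, 201, 202, 204, 200, 194, 199, 195, 193, 198, 197, 197, 243, 251, 250, 244, 244, 246, 246]
```

View pics/rect7.png

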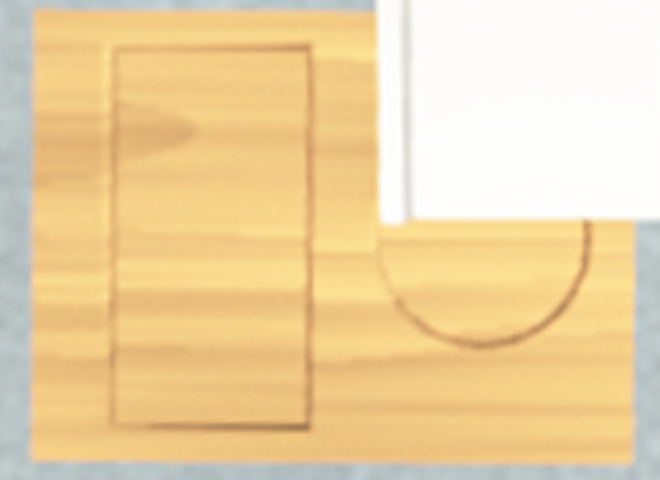

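The rectified wrist view (3 px/mm) shows the oblong recess from (112,47) to (310,427), so its centre is at world (0.6564, 0.0512) and the tray's yaw is −4°. The dish still hangs about 4° lip-down, so I'll press it flat on free counter first and then place it.

Run:
```python
from plan import *
p,s=pose()
plan(p,[(.66,-.02,.22,176,2),(.535,.11,.17,176,5),(.505,.14,.13,176,2),(.505,.14,.085,176,3)])
```

```text
[[[np.float64(21.4), np.float64(19.2), np.float64(7.8), np.float64(-0.1)], [np.float64(21.4), np.float64(19.2), np.float64(7.8), np.float64(-0.0)], [np.float64(26.7), np.float64(24.2), np.float64(10.0), np.float64(-0.0)], [np.float64(26.8), np.float64(24.2), np.float64(10.0), np.float64(-0.0)], [np.float64(26.7), np.float64(24.2), np.float64(10.0), np.float64(-0.0)], [np.float64(26.8), np.float64(24.1), np.float64(10.0), np.float64(-0.0)], [np.float64(26.7), np.float64(24.2), np.float64(10.0), np.float64(-0.0)], [np.float64(16.0), np.float64(13.9), np.float64(20.0), np.float64(-0.0)], [np.float64(16.1), np.float64(14.0), np.float64(20.0), np.float64(-0.0)], [np.float64(-0.0), np.float64(-0.0), np.float64(15.0), np.float64(-0.0)], [np.float64(-0.0), np.float64(-0.0), np.float64(15.0), np.float64(-0.0)], [np.float64(-0.0), np.float64(-0.0), np.float64(15.0), np.float64(-0.0)]]]
end [5.050000e-01 1.400000e-01 8.500000e-02 1.759905e+02]
```

Emit:
jog_arm --steps '[[[21.4,19.2,7.8,-0.1],[21.4,19.2,7.8,0],[26.7,24.2,10,0],[26.8,24.2,10,0],[26.7,24.2,10,0],[26.8,24.1,10,0],[26.7,24.2,10,0],[16,13.9,20,0],[16.1,14,20,0],[0,0,15,0],[0,0,15,0],[0,0,14,0]]]'

```text
time: 22.48
eef_pos: [0.5056, 0.14, 0.0848]
tcp_rot: [0.0, 0.035, 0.999, -0.0]
ft_force: [0.4, -0.5, -2.6]
gripper_width: 0.691
gripper_force: 10.0
```

Emit:
jog_arm --steps '[[[0,0,0,0],[0,0,4,0],[0,0,4,0],[0,0,3,0],[0,0,3,0],[0,0,2.5,0],[0,0,0,0],[0,0,0,0]]]' --newtons 4

```text
time: 23.48
eef_pos: [0.5054, 0.141, 0.0694]
tcp_rot: [0.001, 0.034, 0.999, 0.0]
ft_force: [4.2, -0.0, 3.7]
gripper_width: 0.687
gripper_force: 4.0
```

```bash
cat > lk3.py <<'E'
from tilt import *
p,s=pose(); print(np.round(p,4).tolist(),s['time'],s['gripper_width']*87,s['gripper_force'],s['ft_force'].round(1).tolist())
P=imaging.camera_params('wrist'); im=imaging.get_image('wrist')[...,::-1].copy(); cv2.imwrite('pics/w8.png',im)
for ph in (-5,0,5): print(ph,*[proj('wrist',q,P).round(0) for q in pts(p,np.radians(ph),[(-.06,-.03,.03),(-.06,0,.009),(-.06,.03,.03)])])
g=cv2.cvtColor(im,cv2.COLOR_BGR2GRAY).astype(int); print('rows110-150',g[110:150:2,316].tolist(),g[110:150:2,277].tolist()); print('cols row160',g[160,264:290].tolist(),g[160,346:370].tolist())
E
python3 lk3.py
```

```text
[0.5054, 0.141, 0.0694, 176.074] 23.475 59.809253125746594 4.000299274921417 [4.2, -0.0, 3.7]
-5 [274. 122.] [317. 119.] [360. 123.]
0 [275. 130.] [317. 129.] [359. 130.]
5 [276. 137.] [317. 138.] [358. 137.]
rows110-150 [206, 210, 208, 206, 199, 196, 197, 199, 201, 200, 199, 221, 255, 254, 254, 254, 254, 254, 254, 254] [207, 206, 207, 206, 204, 203, 203, 204, 204, 203, 203, 205, 251, 254, 254, 254, 254, 254, 254, 254]
cols row160 [205, 205, 207, 207, 206, 208, 208, 209, 209, 212, 229, 250, 254, 254, 254, 255, 242, 176, 156, 224, 255, 255, 254, 253, 253, 253] [254, 254, 254, 251, 234, 231, 246, 253, 254, 254, 254, 255, 240, 216, 210, 210, 208, 207, 206, 206, 207, 205, 206, 202]
```

Still a few degrees or millimetres off. I'll let the dish settle flat here on the counter, re-measure it and regrip.

Emit:
jog_arm --steps '[[[0,0,0,0],[0,0,0,0],[0,0,0,0],[0,0,0,0],[0,0,0,0]]]' --fingers 80

```text
time: 24.15
eef_pos: [0.5048, 0.1409, 0.069]
tcp_rot: [-0.0, 0.034, 0.999, -0.0]
ft_force: [-0.5, 0.7, 0.1]
gripper_width: 0.917
gripper_force: 0.0
```

```bash
cat > fit.py <<'E'
from tilt import *
from scipy.optimize import least_squares
p,s=pose(); print(np.round(p,4).tolist(),s['time'],s['gripper_width']*87,s['ft_force'].round(1).tolist())
P=imaging.camera_params('wrist'); im=imaging.get_image('wrist')[...,::-1].copy(); cv2.imwrite('pics/w9.png',im)
g=cv2.GaussianBlur(cv2.cvtColor(im,cv2.COLOR_BGR2GRAY),(3,3),0).astype(float)
def edge(a,o): d=np.diff(a); i=int(np.argmax(np.abs(d))); w=np.abs(d[max(0,i-2):i+3]); return o+max(0,i-2)+(w*np.arange(len(w))).sum()/w.sum()+.5
obs=[('v',u,edge(g[115:150,u],115)) for u in range(290,346,6)]          # floor lip: x=-.06,z=.009
obs+=[('l',v,edge(g[v,262:282],262)) for v in range(150,195,5)]         # outer wall top y=-.03,z=.03
obs+=[('r',v,edge(g[v,352:372],352)) for v in range(150,195,5)]
print([round(o[2],1) for o in obs])
def f(q,z0=0):
    x,y,yaw=q; c,s=np.cos(yaw),np.sin(yaw); W=lambda X:proj('wrist',(x+c*X[0]-s*X[1],y+s*X[0]+c*X[1],X[2]+z0),P)
    out=[]
    A,B=W((-.06,-.03,.009)),W((-.06,.03,.009)); 
    L=[W((-.06,-.03,.03)),W((-.01,-.03,.03))]; R=[W((-.06,.03,.03)),W((-.01,.03,.03))]
    for k,t,m in obs:
        if k=='v': out.append(A[1]+(B[1]-A[1])*(t-A[0])/(B[0]-A[0])-m)
        else:
            a,b=L if k=='l' else R; out.append(a[0]+(b[0]-a[0])*(t-a[1])/(b[1]-a[1])-m)
    return out
a=p[3]; r=least_squares(f,[p[0],p[1],np.radians(a-180)],loss='soft_l1'); print('dish',r.x[:2].round(4),np.degrees(r.x[2]).round(2),'rms',np.sqrt(np.mean(r.fun**2)).round(2))
d=r.x[:2]-p[:2]; A=np.radians(a); print('dish rel TCP in tool x,y mm',1000*np.array([d@[np.cos(A),np.sin(A)],d@[np.sin(A),-np.cos(A)]]).round(4))
E
python3 fit.py
```

```text
[0.5048, 0.1409, 0.069, 176.0827] 24.15 79.7567926229892 [-0.5, 0.7, 0.1]
[np.float64(133.6), np.float64(133.4), np.float64(133.4), np.float64(133.4), np.float64(133.4), np.float64(133.3), np.float64(133.5), np.float64(133.3), np.float64(133.5), np.float64(133.5), np.float64(280.1), np.float64(280.1), np.float64(280.2), np.float64(280.2), np.float64(280.3), np.float64(280.3), np.float64(280.3), np.float64(280.3), np.float64(280.3), np.float64(358.7), np.float64(358.5), np.float64(358.6), np.float64(358.3), np.float64(358.4), np.float64(358.2), np.float64(358.2), np.float64(357.9), np.float64(357.7)]
dish [0.5085 0.1424] -3.9 rms 1.57
dish rel TCP in tool x,y mm [-3.5  1.7]
```

Emit:
jog_arm --steps '[[[-3.5,0,0,0],[0,0,0,0],[0,0,0,0]]]'

```text
time: 24.58
eef_pos: [0.5084, 0.1407, 0.069]
tcp_rot: [-0.0, 0.034, 0.999, 0.0]
ft_force: [-0.3, -0.6, -0.5]
gripper_width: 0.915
gripper_force: 0.0
```

Emit:
jog_arm --steps '[[[0,0,0,0],[0,0,0,0],[0,0,0,0],[0,0,0,0],[0,0,0,0]]]' --fingers 50 --newtons 15

```text
time: 25.2
eef_pos: [0.5084, 0.1407, 0.069]
tcp_rot: [0.0, 0.034, 0.999, -0.0]
ft_force: [-0.7, 0.1, 0.8]
gripper_width: 0.686
gripper_force: 15.0
```

Emit:
jog_arm --steps '[[[0,0,-4,0],[0,0,-8,0],[0,0,-14,0],[0,0,-14,0],[0,0,0,0],[0,0,0,0]]]'

```text
time: 25.95
eef_pos: [0.5083, 0.1405, 0.1089]
tcp_rot: [0.0, 0.034, 0.999, -0.0]
ft_force: [0.4, 0.9, -2.1]
gripper_width: 0.684
gripper_force: 15.0
```

```bash
sed -i 's/262:282\],262/262:279],262/' fit.py; sed 's/r=least_squares(f,/z0=p[2]-.069; r=least_squares(lambda q:f(q,z0),/' fit.py > fitz.py; python3 fitz.py
python3 - <<'E'
from plan import *
p,s=pose()
plan(p,[(.52,.13,.13,176,2),(.64,.06,.13,176,4),(.6564,.0512,.13,176,2),(.6564,.0512,.1,176,3)])
E
```

```text
[0.5083, 0.1405, 0.1089, 176.0706] 25.95 59.531463027651036 [0.4, 0.9, -2.1]
[np.float64(128.9), np.float64(128.8), np.float64(128.7), np.float64(128.7), np.float64(128.7), np.float64(128.7), np.float64(128.8), np.float64(128.7), np.float64(128.8), np.float64(128.8), np.float64(273.9), np.float64(274.0), np.float64(274.2), np.float64(274.4), np.float64(274.5), np.float64(274.7), np.float64(275.0), np.float64(274.9), np.float64(275.2), np.float64(358.7), np.float64(358.4), np.float64(358.4), np.float64(358.2), np.float64(358.1), np.float64(358.1), np.float64(358.1), np.float64(357.7), np.float64(357.5)]
dish [0.5081 0.1401] -3.87 rms 0.65
dish rel TCP in tool x,y mm [ 0.2 -0.5]
[[[np.float64(-6.3), np.float64(-4.8), np.float64(-10.7), np.float64(0.0)], [np.float64(-6.2), np.float64(-4.9), np.float64(-10.6), np.float64(0.1)], [np.float64(-31.2), np.float64(-15.3), np.float64(-0.0), np.float64(-0.0)], [np.float64(-31.1), np.float64(-15.4), np.float64(-0.0), np.float64(-0.0)], [np.float64(-31.2), np.float64(-15.3), np.float64(-0.0), np.float64(-0.0)], [np.float64(-31.2), np.float64(-15.4), np.float64(-0.0), np.float64(-0.0)], [np.float64(-8.5), np.float64(-3.8), np.float64(-0.0), np.float64(-0.0)], [np.float64(-8.4), np.float64(-3.8), np.float64(-0.0), np.float64(-0.0)], [np.float64(-0.0), np.float64(0.0), np.float64(10.0), np.float64(-0.0)], [np.float64(-0.0), np.float64(0.0), np.float64(10.0), np.float64(-0.0)], [np.float64(-0.0), np.float64(0.0), np.float64(10.0), np.float64(-0.0)]]]
end [6.564000e-01 5.120000e-02 1.000000e-01 1.759744e+02]
```

Level and centred to within 0.5 mm. Carrying it to the recess.

Emit:
jog_arm --steps '[[[-6.3,-4.8,-10.7,0],[-10,-6,-10.6,0.1],[-24,-12,0,0],[-32,-16,0,0],[-32,-16,0,0],[-26,-13,0,0],[-15,-7.1,0,0],[-8.8,-3.8,0,0],[0,0,10,0],[0,0,10,0],[0,0,9,0],[0,0,0,0]]]'

```text
time: 27.5
eef_pos: [0.6558, 0.0515, 0.1003]
tcp_rot: [-0.001, 0.035, 0.999, -0.0]
ft_force: [0.0, -0.1, -1.8]
gripper_width: 0.685
gripper_force: 15.0
```

Run:
```python
from plan import *
p,s=pose(); print(p.round(4),s['time'],s['ft_force'].round(1)); plan(p,[(.6564,.0512,.09,176,1)])
```

```text
[6.558000e-01 5.150000e-02 1.003000e-01 1.760136e+02] 27.5 [ 0.  -0.1 -1.8]
[[[np.float64(-0.6), np.float64(-0.3), np.float64(10.3), np.float64(0.0)]]]
end [6.564000e-01 5.120000e-02 9.000000e-02 1.760136e+02]
```

Emit:
jog_arm --steps '[[[-0.6,0,5,0],[0,0,5,0],[0,0,4,0],[0,0,3,0],[0,0,2.5,0],[0,0,2,0],[0,0,2,0],[0,0,0.8,0],[0,0,0,0],[0,0,0,0]]]'

```text
time: 28.75
eef_pos: [0.6573, 0.0514, 0.0771]
tcp_rot: [0.0, 0.035, 0.999, -0.0]
ft_force: [0.0, 0.1, -1.8]
gripper_width: 0.684
gripper_force: 15.0
```

```bash
python3 fitz.py
```

```text
[0.6573, 0.0514, 0.0771, 175.979] 28.75 59.48187305100045 [0.0, 0.1, -1.8]
[np.float64(121.8), np.float64(128.9), np.float64(128.8), np.float64(128.8), np.float64(128.8), np.float64(128.8), np.float64(128.8), np.float64(128.8), np.float64(128.9), np.float64(128.9), np.float64(274.0), np.float64(274.7), np.float64(274.6), np.float64(274.7), np.float64(274.7), np.float64(274.9), np.float64(275.4), np.float64(275.3), np.float64(275.6), np.float64(358.5), np.float64(357.9), np.float64(357.9), np.float64(357.9), np.float64(357.8), np.float64(357.5), np.float64(357.5), np.float64(357.4), np.float64(357.1)]
dish [0.6571 0.0507] -4.39 rms 1.34
dish rel TCP in tool x,y mm [ 0.2 -0.7]
```

It is in the recess with no contact force yet, about 1 mm above the floor. A last small lowering, then release.

Emit:
jog_arm --steps '[[[0,0,0.7,0],[0,0,0.7,0],[0,0,0,0],[0,0,0,0]]]'

```text
time: 29.3
eef_pos: [0.6573, 0.0514, 0.0761]
tcp_rot: [0.0, 0.035, 0.999, -0.0]
ft_force: [-3.4, -0.3, 4.4]
gripper_width: 0.684
gripper_force: 15.0
```

Emit:
jog_arm --steps '[[[0,0,0,0],[0,0,0,0],[0,0,0,0],[0,0,0,0],[0,0,0,0]]]' --fingers 80

```text
time: 29.92
eef_pos: [0.6572, 0.0514, 0.0756]
tcp_rot: [0.0, 0.035, 0.999, -0.0]
ft_force: [-0.0, -0.0, 0.1]
gripper_width: 0.915
gripper_force: 0.0
```

```bash
sed 's/z0=p\[2\]-.069/z0=.007/' fitz.py > fitr.py; python3 fitr.py
python3 - <<'E'
from h import *
for c in ('top','side'):
    imaging.get_image(c); print(c,[(t,[(round(r['conf'],2),np.round(r['box']).tolist()) for r in spotter.cut_out(c,t)][:3]) for t in ('bomb_center','basin','dish')])
E
```

```text
[0.6572, 0.0514, 0.0756, 175.9803] 29.925 79.56443036895519 [-0.0, -0.0, 0.1]
[np.float64(121.8), np.float64(121.7), np.float64(128.8), np.float64(128.8), np.float64(128.8), np.float64(128.8), np.float64(128.8), np.float64(128.9), np.float64(128.9), np.float64(128.9), np.float64(274.3), np.float64(274.7), np.float64(274.8), np.float64(274.7), np.float64(274.9), np.float64(275.1), np.float64(275.8), np.float64(275.7), np.float64(275.8), np.float64(358.5), np.float64(358.4), np.float64(358.2), np.float64(358.3), np.float64(358.0), np.float64(357.8), np.float64(357.5), np.float64(357.3), np.float64(357.5)]
dish [0.6568 0.0506] -4.91 rms 1.76
dish rel TCP in tool x,y mm [ 0.4 -0.8]
top [('bomb_center', [(0.68, [173.0, 231.0, 10.0, 8.0]), (0.63, [424.0, 241.0, 17.0, 17.0]), (0.63, [246.0, 227.0, 17.0, 21.0])]), ('basin', [(0.82, [432.0, 236.0, 62.0, 65.0])]), ('dish', [])]
side [('bomb_center', [(0.84, [297.0, 261.0, 26.0, 23.0]), (0.4, [411.0, 188.0, 15.0, 11.0])]), ('basin', [(0.58, [410.0, 182.0, 54.0, 41.0])]), ('dish', [(0.61, [296.0, 205.0, 40.0, 38.0])])]
```

Emit:
jog_arm --steps '[[[0,0,0,0],[0,0,-5,0],[0,0,-15,0],[0,0,-25,0],[0,0,-25,0],[0,0,-25,0],[0,0,-25,0],[0,0,-15,0],[0,0,0,0],[0,0,0,0],[0,0,0,0]]]' --fingers 87

```text
time: 31.75
eef_pos: [0.6568, 0.0512, 0.2096]
tcp_rot: [-0.001, 0.035, 0.999, -0.0]
ft_force: [-0.6, 0.2, 0.1]
gripper_width: 1.002
gripper_force: 0.0
```

Run:
```python
from plan import *
p,s=pose(); print(p.round(4),s['time'],s['ft_force'].round(1))
P=imaging.camera_params('wrist'); im=imaging.get_image('wrist')[...,::-1].copy()
ang=np.radians(-4); c,s=np.cos(ang),np.sin(ang)
W=lambda X:proj('wrist',(.6564+c*X[0]-s*X[1],.0512+s*X[0]+c*X[1],X[2]+.007),P)
for X in [(-.06,-.03,.03),(-.06,.03,.03),(.06,-.03,.03),(.06,.03,.03),(-.06,0,.009)]: print(X,W(X).round(1))
g=cv2.GaussianBlur(im,(3,3),0)[...,0].astype(float)  # blue: white vs wood
def e(a,o): d=np.diff(a); i=np.argmax(np.abs(d)); return o+i+.5
L=W((-.06,-.03,.03));R=W((-.06,.03,.03));F=W((.06,0,.03));M=W((-.06,0,.009))
for v in np.linspace(L[1]+8,F[1]-8,5).astype(int):
    l=int(L[0])-10; r=int(R[0])-8; print(v,'left',e(g[v,l:l+14],l),'right',e(g[v,r:r+18],r))
for u in np.linspace(L[0]+12,R[0]-12,4).astype(int):
    a=int(M[1])-12; b=int(F[1])-10; print(u,'lip',e(g[a:a+24,u],a),'end',e(g[b:b+20,u],b))
```

```text
[6.568000e-01 5.120000e-02 2.096000e-01 1.759831e+02] 31.75 [-0.6  0.2  0.1]
(-0.06, -0.03, 0.03) [290.4 125.8]
(-0.06, 0.03, 0.03) [343.  125.8]
(0.06, -0.03, 0.03) [292.1 225.8]
(0.06, 0.03, 0.03) [341.3 225.8]
(-0.06, 0, 0.009) [316.7 125.3]
133 left 290.5 right 343.5
154 left 290.5 right 343.5
175 left 289.5 right 338.5
196 left 285.5 right 346.5
217 left 291.5 right 341.5
302 lip 126.5 end 227.5
311 lip 126.5 end 227.5
321 lip 126.5 end 227.5
330 lip 126.5 end 227.5
```

```bash
python3 -c "
from bench import job
print(job.job_done())"
```

```text
the job is handed in; nothing more can be done
None
```

The job is handed in at about 32 s of the 61 s allowed: by camera the bath bomb lies in the bowl and the dish is released, level and within about 1 mm of the recess centre, but the hand-in returned no verdict.

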